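# Set out a socket set in size order for bagging

## Task

Set the four loose steel wrench sockets out for bagging: stand one in each round hollow of the wooden row, in order of size, the largest in the hollow nearest the bagging stand and the smallest at the other end. Leave every socket upright, near the middle of its hollow and resting on the hollow's floor.

Things in the scene. Friction and masses are not known exactly. Their poses are not given: they have to be found in the camera images.
- socket_16: the smallest of the four loose bright steel deep wrench sockets: a straight round tube-like cylinder, outer diameter 23 mm, height 62 mm, standing upright with its hexagon mouth (16 mm across flats) up. Origin: centre of its underside; z is its axis, up.
- socket_21: the second smallest of the four loose bright steel deep wrench sockets: a straight round tube-like cylinder, outer diameter 29 mm, height 70 mm, standing upright with its hexagon mouth (21 mm across flats) up. Origin: centre of its underside; z is its axis, up.
- socket_27: the second largest of the four loose bright steel deep wrench sockets: a straight round tube-like cylinder, outer diameter 37 mm, height 78 mm, standing upright with its hexagon mouth (27 mm across flats) up. Origin: centre of its underside; z is its axis, up.
- socket_32: the largest of the four loose bright steel deep wrench sockets: a straight round tube-like cylinder, outer diameter 43 mm, height 86 mm, standing upright with its hexagon mouth (32 mm across flats) up. Origin: centre of its underside; z is its axis, up.
- nest_1: nest 1 of 4 alike, fixed in a row at 82 mm pitch, the end at the robot's right (-y): pale wooden block 80 x 80 x 18 mm with a round hollow 62 mm across, 5 mm deep, in its top; all lie in a low aluminium channel 86 mm wide. Origin: centre of its underside, 4 mm above the table; straight above it the hollow's floor at 13 mm, the block's top at 18 mm. y along the row to nest_4, z up.
- nest_2: nest 2 of 4 alike, fixed in a row at 82 mm pitch: pale wooden block 80 x 80 x 18 mm with a round hollow 62 mm across, 5 mm deep, in its top; all lie in a low aluminium channel 86 mm wide. Origin: centre of its underside, 4 mm above the table; straight above it the hollow's floor at 13 mm, the block's top at 18 mm. y along the row to nest_4, z up.
- nest_3: nest 3 of 4 alike, fixed in a row at 82 mm pitch: pale wooden block 80 x 80 x 18 mm with a round hollow 62 mm across, 5 mm deep, in its top; all lie in a low aluminium channel 86 mm wide. Origin: centre of its underside, 4 mm above the table; straight above it the hollow's floor at 13 mm, the block's top at 18 mm. y along the row to nest_4, z up.
- nest_4: nest 4 of 4 alike, fixed in a row at 82 mm pitch, the end at its left (+y): pale wooden block 80 x 80 x 18 mm with a round hollow 62 mm across, 5 mm deep, in its top; all lie in a low aluminium channel 86 mm wide. Origin: centre of its underside, 4 mm above the table; straight above it the hollow's floor at 13 mm, the block's top at 18 mm. y along the row to nest_4, z up.
- bagging_stand: the bagging stand, fixed beyond one end of the row, at the robot's left or right: a teal angle plate 124 mm wide with two triangular gussets and two bag clips (190 mm tall in all) on a dark steel foot 120 x 140 x 12 mm. Beyond the other end of the row stands a translucent tub. Origin: centre of the foot's underside; z up.
There are look-alikes about, which are no part of the job. Leave any orange or purple look-alike of the socket_32 alone. Leave any pink or red look-alike of the socket_27 alone.

How it is judged:
At the end, for the whole second after the job is handed in: From the far end towards the bagging stand the nests hold the sockets smallest to largest, each with its axis within 14 mm of its hollow's centre, its underside on the hollow's floor (10 to 15.5 mm above the block's underside), upright within 0.1 rad, and at rest (((y of bagging_stand in the frame of nest_2 above 0 m and horizontal distance between socket_16 and nest_1 below 0.014 m and z of socket_16 in the frame of nest_1 between 0.01 and 0.0155 m and horizontal distance between socket_21 and nest_2 below 0.014 m and z of socket_21 in the frame of nest_2 between 0.01 and 0.0155 m and horizontal distance between socket_27 and nest_3 below 0.014 m and z of socket_27 in the frame of nest_3 between 0.01 and 0.0155 m and horizontal distance between socket_32 and nest_4 below 0.014 m and z of socket_32 in the frame of nest_4 between 0.01 and 0.0155 m) or (y of bagging_stand in the frame of nest_2 below 0 m and horizontal distance between socket_16 and nest_4 below 0.014 m and z of socket_16 in the frame of nest_4 between 0.01 and 0.0155 m and horizontal distance between socket_21 and nest_3 below 0.014 m and z of socket_21 in the frame of nest_3 between 0.01 and 0.0155 m and horizontal distance between socket_27 and nest_2 below 0.014 m and z of socket_27 in the frame of nest_2 between 0.01 and 0.0155 m and horizontal distance between socket_32 and nest_1 below 0.014 m and z of socket_32 in the frame of nest_1 between 0.01 and 0.0155 m)) and angle between each of socket_16, socket_21, socket_27, socket_32's own z axis and vertical below 0.1 rad and linear speed of each of socket_16, socket_21, socket_27, socket_32 below 0.02 m/s and angular speed of each of socket_16, socket_21, socket_27, socket_32 below 0.2 rad/s); the robot touches nothing.
It also fails if it takes over 96 s, if anything falls off the work surface, if the arm or the gripper's body presses on something with over 40 N, if the wrist force passes 120 N, or if a joint passes its speed limit or range.

## Robot

A 6-joint arm with a two-finger parallel gripper is mounted at the origin on the work surface. World frame = base frame: x ahead of the robot, y to its left, z up, the work surface at z = 0. Lengths are in m, angles in rad, forces in N, time in s.
With the tool pointing down it reaches from about 0.35 to 0.725 m from the base axis. Payload 4.3 kg.
Tool frame: the origin (TCP) lies at the very end of the fingers, on their centre line; the grasp point (between the pads) lies 19 mm behind it; z points along the fingers, y is the line along which they close (so a half turn about z gives the same grasp; the last joint's range is limited). The gripper opens to 85 mm and grips with 20 to 120 N. Pads are 22 mm wide; open, the fingers measure 114 mm over their backs; the gripper's body (76 mm by 85 mm) begins 54 mm behind the grasp point. The pads swing forward as they close: fully open they stand 13 mm farther back than shut.
Start: joints at [-1.388, 0.377, 0.081, 1.274, 0, 1.46], TCP at [0.166, -0.551, 0.199] pointing down, gripper open.
Joint ranges: [-2.72, 2.72], [-0.84, 1.66], [-1.02, 1.22], [-1.77, 2.12], [-1.37, 1.28], [-3.14, 3.14]. Speed limits (rad/s): [2.57, 2.57, 3.14, 3.14, 3.14, 3.14].

## Interface

Orientations are given as a rotation vector (axis times angle).
In Python, from bench import ctrl gives the robot as it stands.
- The arm moves only by the tool jog_arm, never from a script. Its argument "increments" is a list of rows, each an object of numbers: "rx", "ry", "rz": the turn, a rotation vector about the tool's x, y, z scaled (see below); "dx", "dy", "dz": the shift along the tool's x, y, z scaled (see below); "jaw": the opening, from 0 (shut) to 1 (fully open). In form: [{"rx": .., "ry": .., "rz": .., "dx": .., "dy": .., "dz": .., "jaw": ..}, ...]. A call has 1 to 12 rows; each row shifts and turns the commanded pose from where the row before left it, along the tool's axes as they then stand; what a row does not reach is not made up. The controller multiplies each number of a shift by 30 mm and each number of a turn by 90 degrees. A row lasts 1/10 s, in which the tool goes at most 50 mm and 8.59 degrees, less where a joint would pass 70% of its speed; a pose out of reach is approached as far as the arm can. A call with a number of a shift or a turn outside -1 to 1 is refused whole. A call with a gripper value outside its range is refused whole. The fingers move at their own pace and stop on an object; "grip_force" is the grip in N (left out, the last holds). Time passes only in rows, so rows that do not move let the fingers close. It gives the time, the measured TCP pose, the force, the opening and the grip force at its end, in the units of the state.
- ctrl.observe(): the state, without advancing time (a new reading comes with each control period).
- ctrl.capture(name): name is "scene" or "top" or "wrist"; returns a dict with "pixels" (384x512x3 uint8, blue, green, red), "fx", "fy", "cx", "cy" (pixels), "position" and "rotation" of the camera in the world; the wrist camera has in their place "tool_from_camera" (4x4, takes a point from camera to tool coordinates, whose origin is the TCP and whose axes are the flange's). Camera axes: x right, y down, z forward; pixel columns grow to the right and rows downward; lengths in m; the calibration is good to about 2 mm. A picture is of the moment at which its call begins: read the wrist's pose just before it. There is no depth.
- ctrl.hand_in(): hands the job in; it is judged then, once.
The state is a dict: "clock": time; "q": joint angles; "qd": joint speeds; "joint_efforts": joint torques, N m; "tcp_pos": TCP position; "ee_rot": TCP orientation; "ft_force": force on the tool from outside, world axes, zero at the start; "torque": the same for the moment, N m; "width": finger opening in m; "grasp_force": force on a finger pad.
Only numpy, scipy, OpenCV 4.12 (cv2) and the standard library are available. Lean on these libraries where they do the work, as an engineer would, in place of code of your own. Each camera call takes 0.05 s, during which the arm holds its last target. There are 200 camera calls.

## Working session

There is one attempt and no reset: what is moved stays moved. The work goes in short steps, Python scripts to look and compute and a tool call to move; the robot and the scene stay as the last step left them, time stands still between calls to the robot, and variables do not carry over. Pictures are saved under pics/ and viewed, at most 14 in all, crops included, and the job is handed in when it is done.

Besides the shell and the picture viewer there is one more tool, called after "Call:" in YAML: its name, and indented under it one key for each argument. jog_arm: Moves the arm, as the interface text tells. Shifts and turns lie within -1 to 1; 1 stands for 30 mm of shift or 90 degrees of turn. Its arguments: {"type":"object","properties":{"increments":{"type":"array","items":{"type":"object","properties":{"rx":{"type":"number","minimum":-1,"maximum":1},"ry":{"type":"number","minimum":-1,"maximum":1},"rz":{"type":"number","minimum":-1,"maximum":1},"dx":{"type":"number","minimum":-1,"maximum":1},"dy":{"type":"number","minimum":-1,"maximum":1},"dz":{"type":"number","minimum":-1,"maximum":1},"jaw":{"type":"number"}}}},"grip_force":{"type":"number"}},"required":["increments"]}

```bash
mkdir -p pics
cat > h.py <<'E'
from bench import ctrl
import numpy as np, cv2
from scipy.spatial.transform import Rotation as R
def cap(n):
    s=ctrl.observe(); c=ctrl.capture(n)
    if n=="wrist":
        T=np.eye(4); T[:3,:3]=R.from_rotvec(s["ee_rot"]).as_matrix(); T[:3,3]=s["tcp_pos"]
        T=T@np.array(c["tool_from_camera"]); c["position"]=T[:3,3]; c["rotation"]=T[:3,:3]
    return c
def ray(c,u,v,z):
    d=np.array(c["rotation"])@np.array([(u-c["cx"])/c["fx"],(v-c["cy"])/c["fy"],1]); p=np.array(c["position"])
    return p+d*(z-p[2])/d[2]
def proj(c,X):
    q=np.array(c["rotation"]).T@(np.array(X)-c["position"]); return c["cx"]+c["fx"]*q[0]/q[2], c["cy"]+c["fy"]*q[1]/q[2]
E
python3 - <<'E'
from h import *
import pickle
for n in ("scene","top"):
    c=cap(n); pickle.dump(c,open(n+".pkl","wb")); cv2.imwrite(f"pics/{n}.png",cv2.resize(c["pixels"],(800,600),interpolation=cv2.INTER_CUBIC)); print(n,c["position"],c["rotation"],c["fx"])
s=ctrl.observe(); print(s)
E
```

```text
scene [1.19745604 0.23617247 0.52447601] [-1.40331077 -1.92471568  1.04757163] 346.3950450210224
top [0.29233115 0.01943823 1.08923912] [-2.01630741  2.2020856  -0.23630235] 397.73062171540215
{'clock': 0.1, 'q': array([-1.38830189e+00,  3.77985377e-01,  7.97972609e-02,  1.27440331e+00,
        7.89245264e-06,  1.46050680e+00]), 'qd': array([-0.00152833, -0.0015387 ,  0.00218118, -0.00134812,  0.00059526,
       -0.00115987]), 'joint_efforts': array([ 1.52795164e-03, -4.64694536e+01,  2.70582640e+01,  1.20210618e-02,
       -3.78955372e-05, -3.19550402e-06]), 'tcp_pos': array([ 0.16585492, -0.54990244,  0.19767163]), 'ee_rot': array([-3.10621458e+00, -4.58001337e-01,  8.93366131e-05]), 'ft_force': array([-0.15019457, -0.06780449,  0.39087042]), 'torque': array([ 0.01052636, -0.04347827, -0.07072597]), 'grasp_force': 0.0, 'width': 0.08580513708656366}
```

```bash
sed -i 's/^    return c$/    else: c["rotation"]=R.from_rotvec(c["rotation"]).as_matrix()\n    return c/' h.py
python3 - <<'E'
from h import *
import pickle
for n in("scene","top"):
    c=pickle.load(open(n+".pkl","rb")); c["rotation"]=R.from_rotvec(c["rotation"]).as_matrix(); pickle.dump(c,open(n+".pkl","wb"))
E
```

```text
(no output)
```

View pics/top.png

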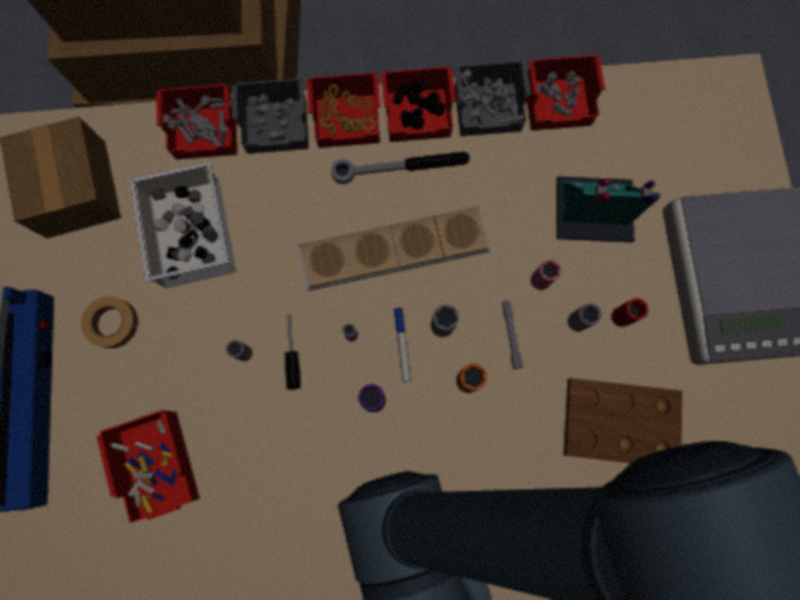

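View pics/scene.png

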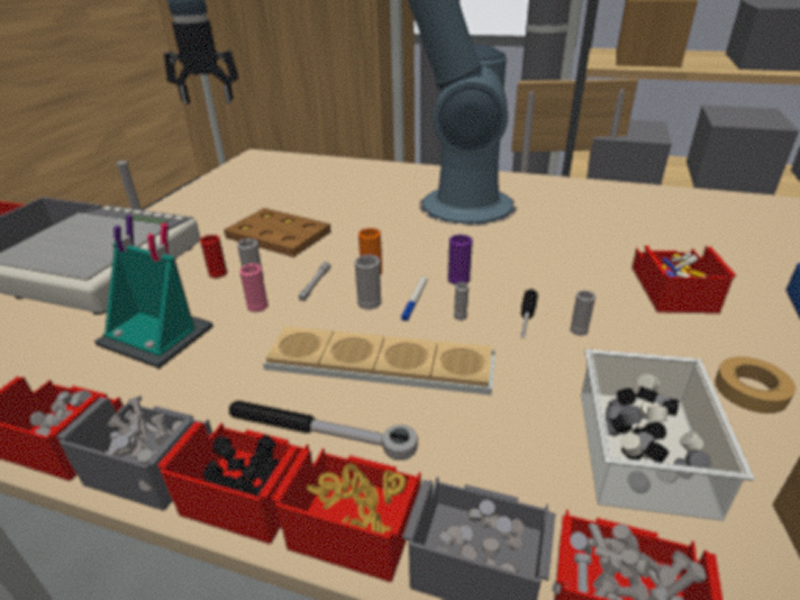

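Run:
```python
from h import *
import pickle
c=pickle.load(open("top.pkl","rb")); s=pickle.load(open("scene.pkl","rb"))
print("top px -> table")
for n,u,v,z in [("16",350,329,.062),("21",237,347,.07),("27",588,313,.078),("32",446,316,.086),("n4",327,260,.022),("n3",373,250,.022),("n2",417,240,.022),("n1",462,230,.022),("pink",549,268,.078),("red",634,307,.078),("org",473,374,.086),("pur",371,395,.086)]:
    X=ray(c,u*.64,v*.64,z); print(n,X.round(3),"r",np.hypot(*X[:2]).round(3),"scene px",(np.array(proj(s,X))/.64).round(0))
im=c["pixels"]; hsv=cv2.cvtColor(im,cv2.COLOR_BGR2HSV)
m=((hsv[...,1]<70)).astype(np.uint8)
n,l,st,ce=cv2.connectedComponentsWithStats(m[180:250,130:420])
for i in range(1,n):
    if st[i,4]>25: print(st[i],(ce[i]+[130,180])/.64)
w=im[170:270,120:430]; cv2.imwrite("pics/crop.png",cv2.resize(w,(800,258),interpolation=cv2.INTER_CUBIC))
```

```text
top px -> table
16 [0.462 0.086 0.062] r 0.47 scene px [459. 285.]
21 [0.447 0.273 0.07 ] r 0.524 scene px [581. 294.]
27 [ 0.451 -0.309  0.078] r 0.547 scene px [248. 242.]
32 [ 0.466 -0.074  0.086] r 0.472 scene px [365. 260.]
n4 [0.596 0.12  0.022] r 0.608 scene px [460. 359.]
n3 [0.607 0.037 0.022] r 0.608 scene px [403. 353.]
n2 [ 0.619 -0.043  0.022] r 0.62 scene px [350. 348.]
n1 [ 0.63  -0.125  0.022] r 0.643 scene px [297. 343.]
pink [ 0.533 -0.256  0.078] r 0.591 scene px [250. 268.]
red [ 0.455 -0.387  0.078] r 0.597 scene px [210. 238.]
org [ 0.368 -0.108  0.086] r 0.383 scene px [368. 232.]
pur [0.349 0.058 0.086] r 0.354 scene px [459. 239.]
[65  0 31  7 86] [323.20130814 284.7565407 ]
[189  10  18  48 310] [511.65826613 334.69254032]
[232  13  25  21 310] [584.65725806 316.2953629 ]
[145  14  21  22 322] [444.30803571 319.04600155]
[120  16  14  51 304] [402.16899671 348.42208059]
[ 51  21  11  45 175] [290.03571429 346.98214286]
[ 88  26  12  13 102] [349.21875    330.94362745]
[ 14  36  18  16 187] [237.71724599 349.54044118]
[168  56  10  11  78] [471.99519231 376.68269231]
```

View pics/crop.png

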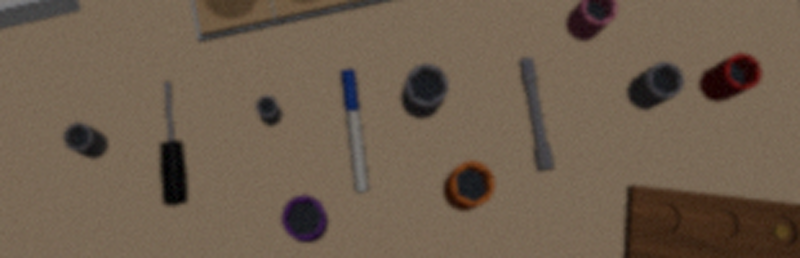

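Candidates in the 800x600 top view:
- **Steel sockets:** 16 at (350,330), 21 at (238,350), 27 at (585,316) and 32 at (445,319).
- **Look-alikes to leave alone:** orange (472,377), purple (371,398), pink (547,272) and red (632,310).

The crop shows the four chosen ones as bare grey steel, with sizes in the right order. The bagging stand is at -y, so socket_32 goes in nest_1, 27 in nest_2, 21 in nest_3 and 16 in nest_4.

I'll turn the tool first so that the fingers close along world x.

Call:
jog_arm:
  increments:
    - {"rz": -0.0904, "jaw": 1}
    - {"rz": -0.0904}
    - {"rz": -0.0904}
    - {"rz": -0.0904}
    - {"rz": -0.0904}
    - {"rz": -0.0904}
    - {"rz": -0.0904}
    - {"rz": -0.0904}
    - {"rz": -0.0904}
    - {}
  grip_force: 50

```text
invalid input at $.increments[0]: expected keys rx, ry, rz, dx, dy, dz, jaw
```

Call:
jog_arm:
  increments:
    - {"dx": 0.8, "dy": 0.95}
    - {"dx": 0.8, "dy": 0.95}
    - {"dx": 0.8, "dy": 0.95}
    - {"dx": 0.8, "dy": 0.95}
    - {"dx": 0.8, "dy": 0.95}
    - {"dx": 0.8, "dy": 0.95}
    - {"dx": 0.8, "dy": 0.95}
    - {"dx": 0.8, "dy": 0.95}
    - {"dx": 0.8, "dy": 0.95}
    - {"dx": 0.8, "dy": 0.95}
    - {}
    - {}

```text
invalid input at $.increments[0]: expected keys rx, ry, rz, dx, dy, dz, jaw
```

Run:
```python
from h import *
c=cap("wrist"); s=ctrl.observe(); print(s["clock"],s["tcp_pos"].round(4),R.from_rotvec(s["ee_rot"]).as_matrix().round(3),s["q"].round(2),c["position"])
cv2.imwrite("pics/w1.png",c["pixels"]); print(proj(c,[.451,-.309,.078]))
```

```text
0.15 [ 0.1659 -0.55    0.1978] [[ 0.957  0.289 -0.   ]
 [ 0.289 -0.957  0.001]
 [ 0.    -0.001 -1.   ]] [-1.39  0.38  0.08  1.27 -0.    1.46] [ 0.23623993 -0.53018918  0.37239774]
(np.float64(12.637149567468384), np.float64(-364.2379153590748))
```

View pics/w1.png

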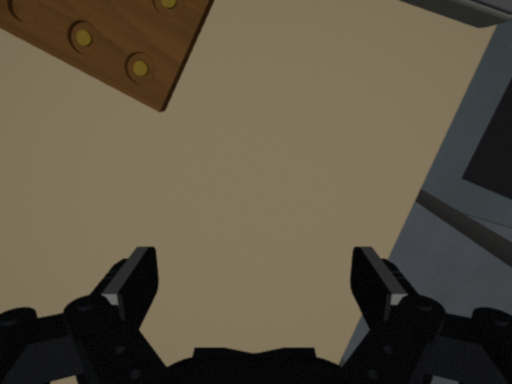

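The call was refused because every row needs all seven keys. The wrist view shows the fingers at the bottom of the frame and only the wooden rack, so the arm has not moved yet.

Call:
jog_arm:
  increments:
    - {"rx": 0, "ry": 0, "rz": -0.0904, "dx": 0, "dy": 0, "dz": 0, "jaw": 1}
    - {"rx": 0, "ry": 0, "rz": -0.0904, "dx": 0, "dy": 0, "dz": 0, "jaw": 1}
    - {"rx": 0, "ry": 0, "rz": -0.0904, "dx": 0, "dy": 0, "dz": 0, "jaw": 1}
    - {"rx": 0, "ry": 0, "rz": -0.0904, "dx": 0, "dy": 0, "dz": 0, "jaw": 1}
    - {"rx": 0, "ry": 0, "rz": -0.0904, "dx": 0, "dy": 0, "dz": 0, "jaw": 1}
    - {"rx": 0, "ry": 0, "rz": -0.0904, "dx": 0, "dy": 0, "dz": 0, "jaw": 1}
    - {"rx": 0, "ry": 0, "rz": -0.0904, "dx": 0, "dy": 0, "dz": 0, "jaw": 1}
    - {"rx": 0, "ry": 0, "rz": -0.0904, "dx": 0, "dy": 0, "dz": 0, "jaw": 1}
    - {"rx": 0, "ry": 0, "rz": -0.0904, "dx": 0, "dy": 0, "dz": 0, "jaw": 1}
    - {"rx": 0, "ry": 0, "rz": 0, "dx": 0, "dy": 0, "dz": 0, "jaw": 1}
  grip_force: 50

```text
clock: 1.15
tcp_pos: [0.1659, -0.5503, 0.1982]
ee_rot: [-2.221, -2.221, -0.001]
ft_force: [-0.3, -0.2, 0.3]
width: 0.0859
grasp_force: 0.0
```

Call:
jog_arm:
  increments:
    - {"rx": 0, "ry": 0, "rz": 0, "dx": 0.7, "dy": 0.95, "dz": 0, "jaw": 1}
    - {"rx": 0, "ry": 0, "rz": 0, "dx": 0.7, "dy": 0.95, "dz": 0, "jaw": 1}
    - {"rx": 0, "ry": 0, "rz": 0, "dx": 0.7, "dy": 0.95, "dz": 0, "jaw": 1}
    - {"rx": 0, "ry": 0, "rz": 0, "dx": 0.7, "dy": 0.95, "dz": 0, "jaw": 1}
    - {"rx": 0, "ry": 0, "rz": 0, "dx": 0.7, "dy": 0.95, "dz": 0, "jaw": 1}
    - {"rx": 0, "ry": 0, "rz": 0, "dx": 0.7, "dy": 0.95, "dz": 0, "jaw": 1}
    - {"rx": 0, "ry": 0, "rz": 0, "dx": 0.7, "dy": 0.95, "dz": 0, "jaw": 1}
    - {"rx": 0, "ry": 0, "rz": 0, "dx": 0.7, "dy": 0.95, "dz": 0, "jaw": 1}
    - {"rx": 0, "ry": 0, "rz": 0, "dx": 0.7, "dy": 0.95, "dz": 0, "jaw": 1}
    - {"rx": 0, "ry": 0, "rz": 0, "dx": 0.7, "dy": 0.95, "dz": 0, "jaw": 1}
    - {"rx": 0, "ry": 0, "rz": 0, "dx": 0, "dy": 0, "dz": 0, "jaw": 1}
    - {"rx": 0, "ry": 0, "rz": 0, "dx": 0, "dy": 0, "dz": 0, "jaw": 1}

```text
clock: 2.35
tcp_pos: [0.4512, -0.3401, 0.1982]
ee_rot: [-2.222, -2.221, 0.001]
ft_force: [-0.0, -0.2, 0.6]
width: 0.0854
grasp_force: 0.0
```

Run:
```python
from h import *
c=cap("wrist"); s=ctrl.observe(); print(s["clock"],s["tcp_pos"].round(4),R.from_rotvec(s["ee_rot"]).as_matrix().round(3),s["q"].round(2),c["position"])
cv2.imwrite("pics/w2.png",c["pixels"]); print(proj(c,[.451,-.309,.078]))
```

```text
2.4 [ 0.4506 -0.3406  0.1983] [[ 0.001  1.    -0.001]
 [ 1.    -0.001 -0.   ]
 [-0.    -0.001 -1.   ]] [-0.76  0.36  0.05  1.26 -0.    0.81] [ 0.45118776 -0.26766125  0.37293936]
(np.float64(254.21617466719422), np.float64(138.6973658162069))
```

View pics/w2.png

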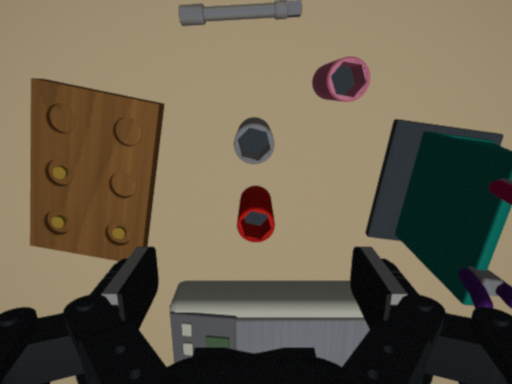

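Steel socket 27's mouth is at (254,142) and the prediction was (254,139), so they agree. Pink is at (348,80), red at (256,225) and the stand is at the right. I'll descend and grip.

Call:
jog_arm:
  increments:
    - {"rx": 0, "ry": 0, "rz": 0, "dx": 0.97, "dy": 0, "dz": 0, "jaw": 1}
    - {"rx": 0, "ry": 0, "rz": 0, "dx": 0, "dy": 0, "dz": 0.91, "jaw": 1}
    - {"rx": 0, "ry": 0, "rz": 0, "dx": 0, "dy": 0, "dz": 0.91, "jaw": 1}
    - {"rx": 0, "ry": 0, "rz": 0, "dx": 0, "dy": 0, "dz": 0.91, "jaw": 1}
    - {"rx": 0, "ry": 0, "rz": 0, "dx": 0, "dy": 0, "dz": 0.91, "jaw": 1}
    - {"rx": 0, "ry": 0, "rz": 0, "dx": 0, "dy": 0, "dz": 0.91, "jaw": 1}
    - {"rx": 0, "ry": 0, "rz": 0, "dx": 0, "dy": 0, "dz": 0.91, "jaw": 1}
    - {"rx": 0, "ry": 0, "rz": 0, "dx": 0, "dy": 0, "dz": 0, "jaw": 1}
    - {"rx": 0, "ry": 0, "rz": 0, "dx": 0, "dy": 0, "dz": 0, "jaw": 0.3}
    - {"rx": 0, "ry": 0, "rz": 0, "dx": 0, "dy": 0, "dz": 0, "jaw": 0.3}
    - {"rx": 0, "ry": 0, "rz": 0, "dx": 0, "dy": 0, "dz": 0, "jaw": 0.3}
    - {"rx": 0, "ry": 0, "rz": 0, "dx": 0, "dy": 0, "dz": 0, "jaw": 0.3}

```text
clock: 3.6
tcp_pos: [0.4519, -0.3128, 0.0367]
ee_rot: [2.219, 2.219, -0.001]
ft_force: [-1.1, 1.1, 4.7]
width: 0.034
grasp_force: 49.3
```

Call:
jog_arm:
  increments:
    - {"rx": 0, "ry": 0, "rz": 0, "dx": 0, "dy": 0, "dz": 0, "jaw": 0.2}
    - {"rx": 0, "ry": 0, "rz": 0, "dx": 0, "dy": 0, "dz": 0, "jaw": 0.2}
    - {"rx": 0, "ry": 0, "rz": 0, "dx": 0, "dy": 0, "dz": 0, "jaw": 0.2}
    - {"rx": 0, "ry": 0, "rz": 0, "dx": 0, "dy": 0, "dz": 0, "jaw": 0.2}

```text
clock: 4.0
tcp_pos: [0.4519, -0.3127, 0.0367]
ee_rot: [2.219, 2.219, -0.001]
ft_force: [-1.5, 0.3, 6.2]
width: 0.0345
grasp_force: 49.2
```

Call:
jog_arm:
  increments:
    - {"rx": 0, "ry": 0, "rz": 0, "dx": 0, "dy": 0, "dz": -0.5, "jaw": 0.2}
    - {"rx": 0, "ry": 0, "rz": 0, "dx": 0, "dy": 0, "dz": -1, "jaw": 0.2}
    - {"rx": 0, "ry": 0, "rz": 0, "dx": 0, "dy": 0, "dz": -1, "jaw": 0.2}
    - {"rx": 0, "ry": 0, "rz": 0, "dx": 0, "dy": 0, "dz": -1, "jaw": 0.2}
    - {"rx": 0, "ry": 0, "rz": 0, "dx": 0, "dy": 0, "dz": -0.5, "jaw": 0.2}

```text
clock: 4.5
tcp_pos: [0.452, -0.3122, 0.1579]
ee_rot: [2.218, 2.219, 0.0]
ft_force: [1.1, -0.4, -2.5]
width: 0.0344
grasp_force: 50.5
```

Call:
jog_arm:
  increments:
    - {"rx": 0, "ry": 0, "rz": 0, "dx": 0.5, "dy": 0.31, "dz": 0, "jaw": 0.2}
    - {"rx": 0, "ry": 0, "rz": 0, "dx": 1, "dy": 0.62, "dz": 0, "jaw": 0.2}
    - {"rx": 0, "ry": 0, "rz": 0, "dx": 1, "dy": 0.62, "dz": 0, "jaw": 0.2}
    - {"rx": 0, "ry": 0, "rz": 0, "dx": 1, "dy": 0.62, "dz": 0, "jaw": 0.2}
    - {"rx": 0, "ry": 0, "rz": 0, "dx": 1, "dy": 0.62, "dz": 0, "jaw": 0.2}
    - {"rx": 0, "ry": 0, "rz": 0, "dx": 1, "dy": 0.62, "dz": 0, "jaw": 0.2}
    - {"rx": 0, "ry": 0, "rz": 0, "dx": 1, "dy": 0.62, "dz": 0, "jaw": 0.2}
    - {"rx": 0, "ry": 0, "rz": 0, "dx": 1, "dy": 0.62, "dz": 0, "jaw": 0.2}
    - {"rx": 0, "ry": 0, "rz": 0, "dx": 1, "dy": 0.62, "dz": 0, "jaw": 0.2}
    - {"rx": 0, "ry": 0, "rz": 0, "dx": 0.5, "dy": 0.31, "dz": 0, "jaw": 0.2}
    - {"rx": 0, "ry": 0, "rz": 0, "dx": 0, "dy": 0, "dz": 0, "jaw": 0.2}
    - {"rx": 0, "ry": 0, "rz": 0, "dx": 0, "dy": 0, "dz": 0, "jaw": 0.2}

```text
clock: 5.7
tcp_pos: [0.6179, -0.0418, 0.1545]
ee_rot: [-2.221, -2.222, 0.002]
ft_force: [0.1, 0.3, -3.7]
width: 0.0342
grasp_force: 50.6
```

Run:
```python
from h import *
import pickle
c=cap("wrist"); s=ctrl.observe(); print(s["clock"],s["tcp_pos"].round(4),s["width"],s["q"].round(2)); pickle.dump(c,open("w3.pkl","wb"))
cv2.imwrite("pics/w3.png",c["pixels"])
for X in [(.596,.12,.022),(.607,.037,.022),(.619,-.043,.022),(.63,-.125,.022)]: print(np.round(proj(c,X)))
```

```text
5.75 [ 0.6177 -0.0424  0.1546] 0.03427976486728281 [-0.17  0.48  0.13  1.22 -0.    1.4 ]
[228. -25.]
[242.  83.]
[256. 171.]
[266. 248.]
```

View pics/w3.png

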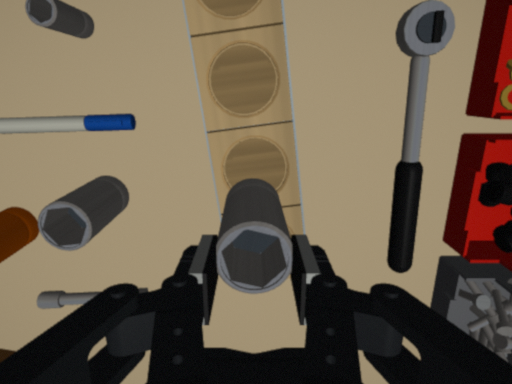

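Hollow 3 is at about (244,78) and hollow 2 at about (256,165), with the held socket in front. Both are a few pixels from the predictions, so I'll compute the rays.

Run:
```python
from h import *
import pickle
c=pickle.load(open("w3.pkl","rb"))
for n,u,v,z in [("n3",244,78,.022),("n2",256,166,.022),("27held bottom?",256,194,.12),("32top",66,226,.086),("pred27top",255,257,.197)]: print(n,ray(c,u,v,z).round(4))
```

```text
n3 [0.6086 0.0409 0.022 ]
n2 [ 0.6194 -0.0386  0.022 ]
27held bottom? [ 0.6189 -0.0355  0.12  ]
32top [ 0.4675 -0.0731  0.086 ]
pred27top [ 0.6181 -0.0406  0.197 ]
```

Call:
jog_arm:
  increments:
    - {"rx": 0, "ry": 0, "rz": 0, "dx": 0.05, "dy": 0.04, "dz": 0.6, "jaw": 0.2}
    - {"rx": 0, "ry": 0, "rz": 0, "dx": 0, "dy": 0, "dz": 0.8, "jaw": 0.2}
    - {"rx": 0, "ry": 0, "rz": 0, "dx": 0, "dy": 0, "dz": 0.8, "jaw": 0.2}
    - {"rx": 0, "ry": 0, "rz": 0, "dx": 0, "dy": 0, "dz": 0.6, "jaw": 0.2}
    - {"rx": 0, "ry": 0, "rz": 0, "dx": 0, "dy": 0, "dz": 0.3, "jaw": 0.2}
    - {"rx": 0, "ry": 0, "rz": 0, "dx": 0, "dy": 0, "dz": 0.15, "jaw": 0.2}
    - {"rx": 0, "ry": 0, "rz": 0, "dx": 0, "dy": 0, "dz": 0, "jaw": 0.2}
    - {"rx": 0, "ry": 0, "rz": 0, "dx": 0, "dy": 0, "dz": 0, "jaw": 0.2}

```text
clock: 6.55
tcp_pos: [0.6204, -0.0404, 0.0583]
ee_rot: [2.221, 2.22, 0.002]
ft_force: [-0.1, -0.6, -3.2]
width: 0.0348
grasp_force: 50.7
```

Still about 4.5 mm above the floor and the force is unchanged, so I'll lower gently.

Call:
jog_arm:
  increments:
    - {"rx": 0, "ry": 0, "rz": 0, "dx": 0, "dy": 0, "dz": 0.07, "jaw": 0.2}
    - {"rx": 0, "ry": 0, "rz": 0, "dx": 0, "dy": 0, "dz": 0.07, "jaw": 0.2}
    - {"rx": 0, "ry": 0, "rz": 0, "dx": 0, "dy": 0, "dz": 0, "jaw": 0.2}
    - {"rx": 0, "ry": 0, "rz": 0, "dx": 0, "dy": 0, "dz": 0, "jaw": 0.2}

```text
clock: 6.95
tcp_pos: [0.6203, -0.04, 0.0538]
ee_rot: [2.22, 2.221, 0.001]
ft_force: [-1.0, 0.2, 0.5]
width: 0.0342
grasp_force: 50.9
```

Call:
jog_arm:
  increments:
    - {"rx": 0, "ry": 0, "rz": 0, "dx": 0, "dy": 0, "dz": 0, "jaw": 0.6}
    - {"rx": 0, "ry": 0, "rz": 0, "dx": 0, "dy": 0, "dz": 0, "jaw": 0.8}
    - {"rx": 0, "ry": 0, "rz": 0, "dx": 0, "dy": 0, "dz": 0, "jaw": 1}
    - {"rx": 0, "ry": 0, "rz": 0, "dx": 0, "dy": 0, "dz": 0, "jaw": 1}
    - {"rx": 0, "ry": 0, "rz": 0, "dx": 0, "dy": 0, "dz": -0.5, "jaw": 1}
    - {"rx": 0, "ry": 0, "rz": 0, "dx": 0, "dy": 0, "dz": -1, "jaw": 1}
    - {"rx": 0, "ry": 0, "rz": 0, "dx": 0, "dy": 0, "dz": -1, "jaw": 1}
    - {"rx": 0, "ry": 0, "rz": 0, "dx": 0, "dy": 0, "dz": -1, "jaw": 1}
    - {"rx": 0, "ry": 0, "rz": 0, "dx": 0, "dy": 0, "dz": -1, "jaw": 1}

```text
clock: 7.85
tcp_pos: [0.6194, -0.0399, 0.1892]
ee_rot: [2.221, 2.221, -0.0]
ft_force: [1.2, 0.1, -1.1]
width: 0.0855
grasp_force: 0.0
```

Call:
jog_arm:
  increments:
    - {"rx": 0, "ry": 0, "rz": 0, "dx": -0.18, "dy": -0.86, "dz": 0, "jaw": 1}
    - {"rx": 0, "ry": 0, "rz": 0, "dx": -0.18, "dy": -0.86, "dz": 0, "jaw": 1}
    - {"rx": 0, "ry": 0, "rz": 0, "dx": -0.18, "dy": -0.86, "dz": 0, "jaw": 1}
    - {"rx": 0, "ry": 0, "rz": 0, "dx": -0.18, "dy": -0.86, "dz": 0, "jaw": 1}
    - {"rx": 0, "ry": 0, "rz": 0, "dx": -0.18, "dy": -0.86, "dz": 0, "jaw": 1}
    - {"rx": 0, "ry": 0, "rz": 0, "dx": -0.18, "dy": -0.86, "dz": 0, "jaw": 1}
    - {"rx": 0, "ry": 0, "rz": 0, "dx": 0, "dy": 0, "dz": 0, "jaw": 1}
    - {"rx": 0, "ry": 0, "rz": 0, "dx": 0, "dy": 0, "dz": 0, "jaw": 1}

```text
clock: 8.65
tcp_pos: [0.4649, -0.0725, 0.1883]
ee_rot: [2.222, 2.22, 0.001]
ft_force: [1.0, -0.3, 0.6]
width: 0.085
grasp_force: 0.0
```

Run:
```python
from h import *
import pickle
c=cap("wrist"); s=ctrl.observe(); print(s["clock"],s["tcp_pos"].round(4),s["width"]); pickle.dump(c,open("w4.pkl","wb"))
cv2.imwrite("pics/w4.png",c["pixels"])
for X in [(.467,-.073,.086),(.462,.086,.062),(.619,-.04,.095)]: print(np.round(proj(c,X)))
```

```text
8.7 [ 0.4655 -0.0725  0.1883] 0.08513112326876122
[257. 178.]
[250. -22.]
[444. 141.]
```

View pics/w4.png

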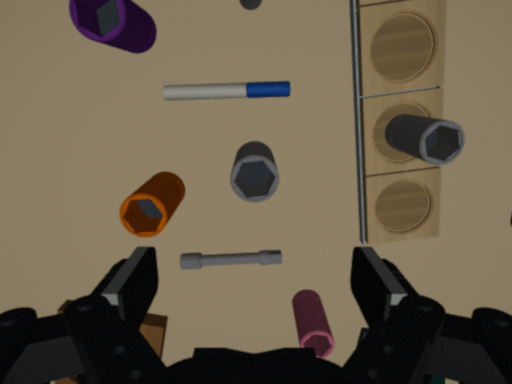

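Socket 27 stands in hollow 2, with its mouth at (441,141). Socket 32 is under the gripper at (255,177), where predicted. Hollow 1 is at (403,205).

Call:
jog_arm:
  increments:
    - {"rx": 0, "ry": 0, "rz": 0, "dx": 0, "dy": 0.03, "dz": 0.5, "jaw": 1}
    - {"rx": 0, "ry": 0, "rz": 0, "dx": 0, "dy": 0, "dz": 1, "jaw": 1}
    - {"rx": 0, "ry": 0, "rz": 0, "dx": 0, "dy": 0, "dz": 1, "jaw": 1}
    - {"rx": 0, "ry": 0, "rz": 0, "dx": 0, "dy": 0, "dz": 1, "jaw": 1}
    - {"rx": 0, "ry": 0, "rz": 0, "dx": 0, "dy": 0, "dz": 1, "jaw": 1}
    - {"rx": 0, "ry": 0, "rz": 0, "dx": 0, "dy": 0, "dz": 0.45, "jaw": 1}
    - {"rx": 0, "ry": 0, "rz": 0, "dx": 0, "dy": 0, "dz": 0, "jaw": 1}
    - {"rx": 0, "ry": 0, "rz": 0, "dx": 0, "dy": 0, "dz": 0, "jaw": 0.3}
    - {"rx": 0, "ry": 0, "rz": 0, "dx": 0, "dy": 0, "dz": 0, "jaw": 0.3}
    - {"rx": 0, "ry": 0, "rz": 0, "dx": 0, "dy": 0, "dz": 0, "jaw": 0.3}
    - {"rx": 0, "ry": 0, "rz": 0, "dx": 0, "dy": 0, "dz": 0, "jaw": 0.3}
    - {"rx": 0, "ry": 0, "rz": 0, "dx": 0, "dy": 0, "dz": 0, "jaw": 0.3}

```text
clock: 9.9
tcp_pos: [0.4669, -0.0728, 0.041]
ee_rot: [2.22, 2.22, 0.002]
ft_force: [-2.0, 0.7, 5.9]
width: 0.0403
grasp_force: 49.7
```

Run:
```python
from h import *
import pickle
c=pickle.load(open("w4.pkl","rb"))
for n,u,v,z in [("n1",403,205,.022),("n3",402,47,.022),("27top",441,141,.095),("32",255,177,.086)]: print(n,ray(c,u,v,z).round(4))
print(ctrl.observe()["tcp_pos"])
```

```text
n1 [ 0.628  -0.1206  0.022 ]
n3 [0.6063 0.0394 0.022 ]
27top [ 0.6167 -0.0397  0.095 ]
32 [ 0.4655 -0.0721  0.086 ]
[ 0.4668926  -0.07279813  0.04100776]
```

Call:
jog_arm:
  increments:
    - {"rx": 0, "ry": 0, "rz": 0, "dx": 0, "dy": 0, "dz": -0.5, "jaw": 0.3}
    - {"rx": 0, "ry": 0, "rz": 0, "dx": 0, "dy": 0, "dz": -1, "jaw": 0.3}
    - {"rx": 0, "ry": 0, "rz": 0, "dx": 0, "dy": 0, "dz": -1, "jaw": 0.3}
    - {"rx": 0, "ry": 0, "rz": 0, "dx": 0, "dy": 0, "dz": -0.5, "jaw": 0.3}
    - {"rx": 0, "ry": 0, "rz": 0, "dx": -0.27, "dy": 0.9, "dz": 0, "jaw": 0.3}
    - {"rx": 0, "ry": 0, "rz": 0, "dx": -0.27, "dy": 0.9, "dz": 0, "jaw": 0.3}
    - {"rx": 0, "ry": 0, "rz": 0, "dx": -0.27, "dy": 0.9, "dz": 0, "jaw": 0.3}
    - {"rx": 0, "ry": 0, "rz": 0, "dx": -0.27, "dy": 0.9, "dz": 0, "jaw": 0.3}
    - {"rx": 0, "ry": 0, "rz": 0, "dx": -0.27, "dy": 0.9, "dz": 0, "jaw": 0.3}
    - {"rx": 0, "ry": 0, "rz": 0, "dx": -0.27, "dy": 0.9, "dz": 0, "jaw": 0.3}
    - {"rx": 0, "ry": 0, "rz": 0, "dx": 0, "dy": 0, "dz": 0, "jaw": 0.3}
    - {"rx": 0, "ry": 0, "rz": 0, "dx": 0, "dy": 0, "dz": 0, "jaw": 0.3}

```text
clock: 11.1
tcp_pos: [0.6272, -0.1209, 0.1286]
ee_rot: [-2.22, -2.22, 0.001]
ft_force: [0.1, 0.6, -3.0]
width: 0.0405
grasp_force: 52.3
```

Call:
jog_arm:
  increments:
    - {"rx": 0, "ry": 0, "rz": 0, "dx": -0.03, "dy": 0.05, "dz": 0.5, "jaw": 0.3}
    - {"rx": 0, "ry": 0, "rz": 0, "dx": 0, "dy": 0, "dz": 0.7, "jaw": 0.3}
    - {"rx": 0, "ry": 0, "rz": 0, "dx": 0, "dy": 0, "dz": 0.6, "jaw": 0.3}
    - {"rx": 0, "ry": 0, "rz": 0, "dx": 0, "dy": 0, "dz": 0.3, "jaw": 0.3}
    - {"rx": 0, "ry": 0, "rz": 0, "dx": 0, "dy": 0, "dz": 0.1, "jaw": 0.3}
    - {"rx": 0, "ry": 0, "rz": 0, "dx": 0, "dy": 0, "dz": 0, "jaw": 0.3}
    - {"rx": 0, "ry": 0, "rz": 0, "dx": 0, "dy": 0, "dz": 0, "jaw": 0.3}

```text
clock: 11.8
tcp_pos: [0.6298, -0.122, 0.0647]
ee_rot: [2.22, 2.22, 0.001]
ft_force: [-0.2, 0.9, -4.2]
width: 0.0408
grasp_force: 52.3
```

Call:
jog_arm:
  increments:
    - {"rx": 0, "ry": 0, "rz": 0, "dx": 0, "dy": 0, "dz": 0.1, "jaw": 0.3}
    - {"rx": 0, "ry": 0, "rz": 0, "dx": 0, "dy": 0, "dz": 0.07, "jaw": 0.3}
    - {"rx": 0, "ry": 0, "rz": 0, "dx": 0, "dy": 0, "dz": 0.04, "jaw": 0.3}
    - {"rx": 0, "ry": 0, "rz": 0, "dx": 0, "dy": 0, "dz": 0, "jaw": 0.3}
    - {"rx": 0, "ry": 0, "rz": 0, "dx": 0, "dy": 0, "dz": 0, "jaw": 0.3}

```text
clock: 12.3
tcp_pos: [0.6296, -0.1221, 0.0581]
ee_rot: [2.221, 2.221, 0.001]
ft_force: [-2.6, 1.0, 5.0]
width: 0.0403
grasp_force: 52.9
```

Call:
jog_arm:
  increments:
    - {"rx": 0, "ry": 0, "rz": 0, "dx": 0, "dy": 0, "dz": 0, "jaw": 0.6}
    - {"rx": 0, "ry": 0, "rz": 0, "dx": 0, "dy": 0, "dz": 0, "jaw": 0.8}
    - {"rx": 0, "ry": 0, "rz": 0, "dx": 0, "dy": 0, "dz": 0, "jaw": 1}
    - {"rx": 0, "ry": 0, "rz": 0, "dx": 0, "dy": 0, "dz": 0, "jaw": 1}
    - {"rx": 0, "ry": 0, "rz": 0, "dx": 0, "dy": 0, "dz": -0.5, "jaw": 1}
    - {"rx": 0, "ry": 0, "rz": 0, "dx": 0, "dy": 0, "dz": -1, "jaw": 1}
    - {"rx": 0, "ry": 0, "rz": 0, "dx": 0, "dy": 0, "dz": -1, "jaw": 1}
    - {"rx": 0, "ry": 0, "rz": 0, "dx": 0, "dy": 0, "dz": -1, "jaw": 1}
    - {"rx": 0, "ry": 0, "rz": 0, "dx": 0, "dy": 0, "dz": -0.8, "jaw": 1}

```text
clock: 13.2
tcp_pos: [0.6297, -0.122, 0.1882]
ee_rot: [2.22, 2.22, 0.001]
ft_force: [0.5, -0.8, -0.1]
width: 0.0855
grasp_force: 0.0
```

Call:
jog_arm:
  increments:
    - {"rx": 0, "ry": 0, "rz": 0, "dx": 0.99, "dy": -0.8, "dz": 0, "jaw": 1}
    - {"rx": 0, "ry": 0, "rz": 0, "dx": 0.99, "dy": -0.8, "dz": 0, "jaw": 1}
    - {"rx": 0, "ry": 0, "rz": 0, "dx": 0.99, "dy": -0.8, "dz": 0, "jaw": 1}
    - {"rx": 0, "ry": 0, "rz": 0, "dx": 0.99, "dy": -0.8, "dz": 0, "jaw": 1}
    - {"rx": 0, "ry": 0, "rz": 0, "dx": 0.99, "dy": -0.8, "dz": 0, "jaw": 1}
    - {"rx": 0, "ry": 0, "rz": 0, "dx": 0.99, "dy": -0.8, "dz": 0, "jaw": 1}
    - {"rx": 0, "ry": 0, "rz": 0, "dx": 0.99, "dy": -0.8, "dz": 0, "jaw": 1}
    - {"rx": 0, "ry": 0, "rz": 0, "dx": 0, "dy": 0, "dz": 0, "jaw": 1}
    - {"rx": 0, "ry": 0, "rz": 0, "dx": 0, "dy": 0, "dz": 0, "jaw": 1}

```text
clock: 14.1
tcp_pos: [0.4612, 0.0864, 0.1865]
ee_rot: [2.219, 2.222, 0.001]
ft_force: [0.2, -0.0, -0.1]
width: 0.0854
grasp_force: 0.0
```

Run:
```python
from h import *
import pickle
c=cap("wrist"); s=ctrl.observe(); print(s["clock"],s["tcp_pos"].round(4),s["width"]); pickle.dump(c,open("w5.pkl","wb"))
cv2.imwrite("pics/w5.png",c["pixels"])
for X in [(.462,.086,.062),(.447,.273,.07),(.619,-.04,.095),(.597,.122,.022)]: print(np.round(proj(c,X)))
```

```text
14.15 [0.4618 0.0858 0.1864] 0.08533470526551185
[255. 172.]
[235. -70.]
[421. 310.]
[388. 128.]
```

View pics/w5.png

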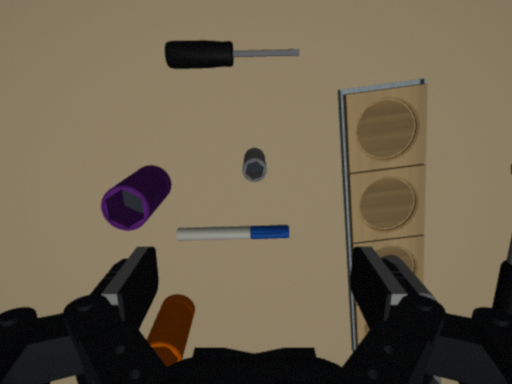

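Socket 16 is at (255,171), under the gripper as predicted, and hollow 4 is at (387,128). I'll descend.

Call:
jog_arm:
  increments:
    - {"rx": 0, "ry": 0, "rz": 0, "dx": 0, "dy": 0, "dz": 0.5, "jaw": 1}
    - {"rx": 0, "ry": 0, "rz": 0, "dx": 0, "dy": 0, "dz": 1, "jaw": 1}
    - {"rx": 0, "ry": 0, "rz": 0, "dx": 0, "dy": 0, "dz": 1, "jaw": 1}
    - {"rx": 0, "ry": 0, "rz": 0, "dx": 0, "dy": 0, "dz": 1, "jaw": 1}
    - {"rx": 0, "ry": 0, "rz": 0, "dx": 0, "dy": 0, "dz": 1, "jaw": 1}
    - {"rx": 0, "ry": 0, "rz": 0, "dx": 0, "dy": 0, "dz": 0.6, "jaw": 1}
    - {"rx": 0, "ry": 0, "rz": 0, "dx": 0, "dy": 0, "dz": 0.3, "jaw": 1}
    - {"rx": 0, "ry": 0, "rz": 0, "dx": 0, "dy": 0, "dz": 0, "jaw": 0.3}
    - {"rx": 0, "ry": 0, "rz": 0, "dx": 0, "dy": 0, "dz": 0, "jaw": 0.15}
    - {"rx": 0, "ry": 0, "rz": 0, "dx": 0, "dy": 0, "dz": 0, "jaw": 0.1}
    - {"rx": 0, "ry": 0, "rz": 0, "dx": 0, "dy": 0, "dz": 0, "jaw": 0.1}
    - {"rx": 0, "ry": 0, "rz": 0, "dx": 0, "dy": 0, "dz": 0, "jaw": 0.1}

```text
clock: 15.35
tcp_pos: [0.4623, 0.0861, 0.0254]
ee_rot: [2.22, 2.22, 0.003]
ft_force: [-1.2, 0.5, 5.2]
width: 0.019
grasp_force: 48.7
```

Call:
jog_arm:
  increments:
    - {"rx": 0, "ry": 0, "rz": 0, "dx": 0, "dy": 0, "dz": 0, "jaw": 0.1}
    - {"rx": 0, "ry": 0, "rz": 0, "dx": 0, "dy": 0, "dz": 0, "jaw": 0.1}

```text
clock: 15.55
tcp_pos: [0.4623, 0.0861, 0.0254]
ee_rot: [2.22, 2.22, 0.003]
ft_force: [-0.5, -0.3, 5.0]
width: 0.0192
grasp_force: 48.7
```

Call:
jog_arm:
  increments:
    - {"rx": 0, "ry": 0, "rz": 0, "dx": 0, "dy": 0, "dz": -0.5, "jaw": 0.1}
    - {"rx": 0, "ry": 0, "rz": 0, "dx": 0, "dy": 0, "dz": -1, "jaw": 0.1}
    - {"rx": 0, "ry": 0, "rz": 0, "dx": 0, "dy": 0, "dz": -1, "jaw": 0.1}
    - {"rx": 0, "ry": 0, "rz": 0, "dx": 0, "dy": 0, "dz": -0.3, "jaw": 0.1}
    - {"rx": 0, "ry": 0, "rz": 0, "dx": 0.23, "dy": 0.9, "dz": 0, "jaw": 0.1}
    - {"rx": 0, "ry": 0, "rz": 0, "dx": 0.23, "dy": 0.9, "dz": 0, "jaw": 0.1}
    - {"rx": 0, "ry": 0, "rz": 0, "dx": 0.23, "dy": 0.9, "dz": 0, "jaw": 0.1}
    - {"rx": 0, "ry": 0, "rz": 0, "dx": 0.23, "dy": 0.9, "dz": 0, "jaw": 0.1}
    - {"rx": 0, "ry": 0, "rz": 0, "dx": 0.23, "dy": 0.9, "dz": 0, "jaw": 0.1}
    - {"rx": 0, "ry": 0, "rz": 0, "dx": 0, "dy": 0, "dz": 0, "jaw": 0.1}
    - {"rx": 0, "ry": 0, "rz": 0, "dx": 0, "dy": 0, "dz": 0, "jaw": 0.1}

```text
clock: 16.65
tcp_pos: [0.5955, 0.1205, 0.1068]
ee_rot: [-2.22, -2.221, 0.003]
ft_force: [0.1, 0.6, -1.1]
width: 0.019
grasp_force: 49.1
```

Run:
```python
from h import *
c=cap("wrist"); s=ctrl.observe(); print(s["clock"],s["tcp_pos"].round(4),s["width"],s["ft_force"])
cv2.imwrite("pics/w6.png",c["pixels"])
for z in (.062,0): print(np.round(proj(c,s["tcp_pos"]+np.array([0,0,z-.0254]))))
```

```text
16.7 [0.5949 0.1204 0.1071] 0.018821431403347716 [-0.06522204  0.56595524 -0.96117037]
[253. 254.]
[254. 208.]
```

View pics/w6.png

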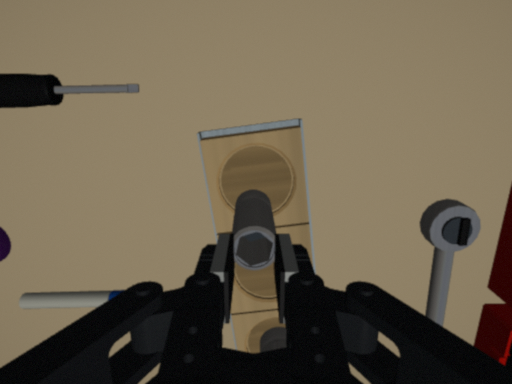

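Socket 16 is held upright, with its mouth at (254,248), and hollow 4 at (257,180) lies ahead and below.

Call:
jog_arm:
  increments:
    - {"rx": 0, "ry": 0, "rz": 0, "dx": 0.03, "dy": 0.06, "dz": 0.5, "jaw": 0.1}
    - {"rx": 0, "ry": 0, "rz": 0, "dx": 0, "dy": 0, "dz": 0.7, "jaw": 0.1}
    - {"rx": 0, "ry": 0, "rz": 0, "dx": 0, "dy": 0, "dz": 0.5, "jaw": 0.1}
    - {"rx": 0, "ry": 0, "rz": 0, "dx": 0, "dy": 0, "dz": 0.25, "jaw": 0.1}
    - {"rx": 0, "ry": 0, "rz": 0, "dx": 0, "dy": 0, "dz": 0.1, "jaw": 0.1}
    - {"rx": 0, "ry": 0, "rz": 0, "dx": 0, "dy": 0, "dz": 0, "jaw": 0.1}
    - {"rx": 0, "ry": 0, "rz": 0, "dx": 0, "dy": 0, "dz": 0, "jaw": 0.1}

```text
clock: 17.4
tcp_pos: [0.5985, 0.1215, 0.0476]
ee_rot: [2.221, 2.221, 0.002]
ft_force: [-0.0, 1.5, -0.6]
width: 0.0189
grasp_force: 49.2
```

Call:
jog_arm:
  increments:
    - {"rx": 0, "ry": 0, "rz": 0, "dx": 0, "dy": 0, "dz": 0.1, "jaw": 0.1}
    - {"rx": 0, "ry": 0, "rz": 0, "dx": 0, "dy": 0, "dz": 0.06, "jaw": 0.1}
    - {"rx": 0, "ry": 0, "rz": 0, "dx": 0, "dy": 0, "dz": 0, "jaw": 0.1}
    - {"rx": 0, "ry": 0, "rz": 0, "dx": 0, "dy": 0, "dz": 0, "jaw": 0.1}

```text
clock: 17.8
tcp_pos: [0.5986, 0.1215, 0.0425]
ee_rot: [2.221, 2.221, 0.001]
ft_force: [0.4, -0.3, 2.4]
width: 0.0191
grasp_force: 49.5
```

Call:
jog_arm:
  increments:
    - {"rx": 0, "ry": 0, "rz": 0, "dx": 0, "dy": 0, "dz": 0, "jaw": 0.3}
    - {"rx": 0, "ry": 0, "rz": 0, "dx": 0, "dy": 0, "dz": 0, "jaw": 0.6}
    - {"rx": 0, "ry": 0, "rz": 0, "dx": 0, "dy": 0, "dz": 0, "jaw": 1}
    - {"rx": 0, "ry": 0, "rz": 0, "dx": 0, "dy": 0, "dz": 0, "jaw": 1}
    - {"rx": 0, "ry": 0, "rz": 0, "dx": 0, "dy": 0, "dz": 0, "jaw": 1}
    - {"rx": 0, "ry": 0, "rz": 0, "dx": 0, "dy": 0, "dz": -0.5, "jaw": 1}
    - {"rx": 0, "ry": 0, "rz": 0, "dx": 0, "dy": 0, "dz": -1, "jaw": 1}
    - {"rx": 0, "ry": 0, "rz": 0, "dx": 0, "dy": 0, "dz": -1, "jaw": 1}
    - {"rx": 0, "ry": 0, "rz": 0, "dx": 0, "dy": 0, "dz": -1, "jaw": 1}
    - {"rx": 0, "ry": 0, "rz": 0, "dx": 0, "dy": 0, "dz": -1, "jaw": 1}

```text
clock: 18.8
tcp_pos: [0.5978, 0.1214, 0.1781]
ee_rot: [2.221, 2.221, -0.0]
ft_force: [-0.2, 0.1, 0.2]
width: 0.0855
grasp_force: 0.0
```

Call:
jog_arm:
  increments:
    - {"rx": 0, "ry": 0, "rz": 0, "dx": 0.84, "dy": -0.84, "dz": 0, "jaw": 1}
    - {"rx": 0, "ry": 0, "rz": 0, "dx": 0.84, "dy": -0.84, "dz": 0, "jaw": 1}
    - {"rx": 0, "ry": 0, "rz": 0, "dx": 0.84, "dy": -0.84, "dz": 0, "jaw": 1}
    - {"rx": 0, "ry": 0, "rz": 0, "dx": 0.84, "dy": -0.84, "dz": 0, "jaw": 1}
    - {"rx": 0, "ry": 0, "rz": 0, "dx": 0.84, "dy": -0.84, "dz": 0, "jaw": 1}
    - {"rx": 0, "ry": 0, "rz": 0, "dx": 0.84, "dy": -0.84, "dz": 0, "jaw": 1}
    - {"rx": 0, "ry": 0, "rz": 0, "dx": 0, "dy": 0, "dz": 0, "jaw": 1}
    - {"rx": 0, "ry": 0, "rz": 0, "dx": 0, "dy": 0, "dz": 0, "jaw": 1}

```text
clock: 19.6
tcp_pos: [0.4465, 0.273, 0.177]
ee_rot: [2.219, 2.223, 0.0]
ft_force: [0.1, -0.5, 1.0]
width: 0.0855
grasp_force: 0.0
```

Run:
```python
from h import *
c=cap("wrist"); s=ctrl.observe(); print(s["clock"],s["tcp_pos"].round(4),s["width"],s["q"].round(2))
cv2.imwrite("pics/w7.png",c["pixels"])
for X in [(.447,.273,.07)]: print(np.round(proj(c,X)))
```

```text
19.65 [0.4471 0.2725 0.177 ] 0.08528596674515777 [ 0.43  0.28 -0.11  1.18 -0.    2.  ]
[255. 176.]
```

View pics/w7.png

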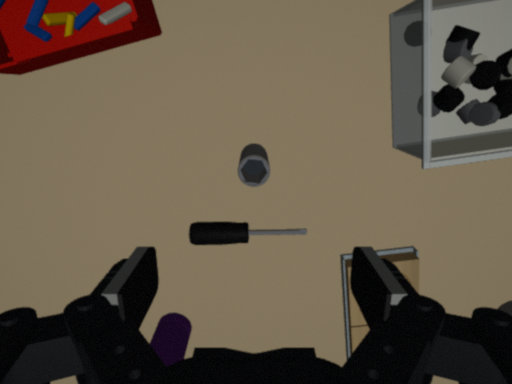

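Socket 21 is at (254,171), about 3 mm further in +y than predicted. I'll correct for that and descend.

Call:
jog_arm:
  increments:
    - {"rx": 0, "ry": 0, "rz": 0, "dx": 0.1, "dy": 0, "dz": 0.5, "jaw": 1}
    - {"rx": 0, "ry": 0, "rz": 0, "dx": 0, "dy": 0, "dz": 1, "jaw": 1}
    - {"rx": 0, "ry": 0, "rz": 0, "dx": 0, "dy": 0, "dz": 1, "jaw": 1}
    - {"rx": 0, "ry": 0, "rz": 0, "dx": 0, "dy": 0, "dz": 1, "jaw": 1}
    - {"rx": 0, "ry": 0, "rz": 0, "dx": 0, "dy": 0, "dz": 1, "jaw": 1}
    - {"rx": 0, "ry": 0, "rz": 0, "dx": 0, "dy": 0, "dz": 0.5, "jaw": 1}
    - {"rx": 0, "ry": 0, "rz": 0, "dx": 0, "dy": 0, "dz": 0, "jaw": 1}
    - {"rx": 0, "ry": 0, "rz": 0, "dx": 0, "dy": 0, "dz": 0, "jaw": 0.3}
    - {"rx": 0, "ry": 0, "rz": 0, "dx": 0, "dy": 0, "dz": 0, "jaw": 0.15}
    - {"rx": 0, "ry": 0, "rz": 0, "dx": 0, "dy": 0, "dz": 0, "jaw": 0.15}
    - {"rx": 0, "ry": 0, "rz": 0, "dx": 0, "dy": 0, "dz": 0, "jaw": 0.15}
    - {"rx": 0, "ry": 0, "rz": 0, "dx": 0, "dy": 0, "dz": 0, "jaw": 0.15}

```text
clock: 20.85
tcp_pos: [0.4476, 0.2761, 0.0281]
ee_rot: [2.221, 2.221, 0.003]
ft_force: [-2.1, 0.5, 5.0]
width: 0.0262
grasp_force: 48.8
```

Call:
jog_arm:
  increments:
    - {"rx": 0, "ry": 0, "rz": 0, "dx": 0, "dy": 0, "dz": 0, "jaw": 0.15}
    - {"rx": 0, "ry": 0, "rz": 0, "dx": 0, "dy": 0, "dz": 0, "jaw": 0.15}

```text
clock: 21.05
tcp_pos: [0.4476, 0.2762, 0.0281]
ee_rot: [2.221, 2.221, 0.003]
ft_force: [-0.6, -0.6, 6.3]
width: 0.0264
grasp_force: 48.8
```

Call:
jog_arm:
  increments:
    - {"rx": 0, "ry": 0, "rz": 0, "dx": 0, "dy": 0, "dz": -0.5, "jaw": 0.15}
    - {"rx": 0, "ry": 0, "rz": 0, "dx": 0, "dy": 0, "dz": -1, "jaw": 0.15}
    - {"rx": 0, "ry": 0, "rz": 0, "dx": 0, "dy": 0, "dz": -1, "jaw": 0.15}
    - {"rx": 0, "ry": 0, "rz": 0, "dx": 0, "dy": 0, "dz": -1, "jaw": 0.15}
    - {"rx": 0, "ry": 0, "rz": 0, "dx": 0, "dy": 0, "dz": -0.3, "jaw": 0.15}

```text
clock: 21.55
tcp_pos: [0.4486, 0.2766, 0.144]
ee_rot: [2.22, 2.22, 0.008]
ft_force: [1.5, 0.1, -2.3]
width: 0.0259
grasp_force: 49.6
```

Call:
jog_arm:
  increments:
    - {"rx": 0, "ry": 0, "rz": 0, "dx": -0.984, "dy": 0.669, "dz": 0, "jaw": 0.15}
    - {"rx": 0, "ry": 0, "rz": 0, "dx": -0.984, "dy": 0.669, "dz": 0, "jaw": 0.15}
    - {"rx": 0, "ry": 0, "rz": 0, "dx": -0.984, "dy": 0.669, "dz": 0, "jaw": 0.15}
    - {"rx": 0, "ry": 0, "rz": 0, "dx": -0.984, "dy": 0.669, "dz": 0, "jaw": 0.15}
    - {"rx": 0, "ry": 0, "rz": 0, "dx": -0.984, "dy": 0.669, "dz": 0, "jaw": 0.15}
    - {"rx": 0, "ry": 0, "rz": 0, "dx": -0.984, "dy": 0.669, "dz": 0, "jaw": 0.15}
    - {"rx": 0, "ry": 0, "rz": 0, "dx": -0.984, "dy": 0.669, "dz": 0, "jaw": 0.15}
    - {"rx": 0, "ry": 0, "rz": 0, "dx": -0.984, "dy": 0.669, "dz": 0, "jaw": 0.15}
    - {"rx": 0, "ry": 0, "rz": 0, "dx": 0, "dy": 0, "dz": 0, "jaw": 0.15}
    - {"rx": 0, "ry": 0, "rz": 0, "dx": 0, "dy": 0, "dz": 0, "jaw": 0.15}

```text
clock: 22.55
tcp_pos: [0.6067, 0.0389, 0.1393]
ee_rot: [-2.222, -2.218, 0.002]
ft_force: [-0.1, 0.4, -2.3]
width: 0.0262
grasp_force: 49.7
```

Floor contact should come at TCP z of about 0.045, which is 94 mm lower.

Call:
jog_arm:
  increments:
    - {"rx": 0, "ry": 0, "rz": 0, "dx": 0.03, "dy": 0, "dz": 0.6, "jaw": 0.15}
    - {"rx": 0, "ry": 0, "rz": 0, "dx": 0, "dy": 0, "dz": 0.8, "jaw": 0.15}
    - {"rx": 0, "ry": 0, "rz": 0, "dx": 0, "dy": 0, "dz": 0.8, "jaw": 0.15}
    - {"rx": 0, "ry": 0, "rz": 0, "dx": 0, "dy": 0, "dz": 0.5, "jaw": 0.15}
    - {"rx": 0, "ry": 0, "rz": 0, "dx": 0, "dy": 0, "dz": 0.25, "jaw": 0.15}
    - {"rx": 0, "ry": 0, "rz": 0, "dx": 0, "dy": 0, "dz": 0.1, "jaw": 0.15}
    - {"rx": 0, "ry": 0, "rz": 0, "dx": 0, "dy": 0, "dz": 0, "jaw": 0.15}
    - {"rx": 0, "ry": 0, "rz": 0, "dx": 0, "dy": 0, "dz": 0, "jaw": 0.15}

```text
clock: 23.35
tcp_pos: [0.608, 0.0406, 0.0503]
ee_rot: [2.22, 2.221, 0.002]
ft_force: [-0.1, 1.1, -2.2]
width: 0.0264
grasp_force: 49.8
```

Call:
jog_arm:
  increments:
    - {"rx": 0, "ry": 0, "rz": 0, "dx": 0, "dy": 0, "dz": 0.1, "jaw": 0.15}
    - {"rx": 0, "ry": 0, "rz": 0, "dx": 0, "dy": 0, "dz": 0.07, "jaw": 0.15}
    - {"rx": 0, "ry": 0, "rz": 0, "dx": 0, "dy": 0, "dz": 0, "jaw": 0.15}
    - {"rx": 0, "ry": 0, "rz": 0, "dx": 0, "dy": 0, "dz": 0, "jaw": 0.15}

```text
clock: 23.75
tcp_pos: [0.6081, 0.0403, 0.0452]
ee_rot: [2.221, 2.22, 0.002]
ft_force: [-0.7, 0.7, 3.8]
width: 0.0263
grasp_force: 50.1
```

Contact. I'll release, rise and back off to see the whole row.

Call:
jog_arm:
  increments:
    - {"rx": 0, "ry": 0, "rz": 0, "dx": 0, "dy": 0, "dz": 0, "jaw": 0.4}
    - {"rx": 0, "ry": 0, "rz": 0, "dx": 0, "dy": 0, "dz": 0, "jaw": 0.7}
    - {"rx": 0, "ry": 0, "rz": 0, "dx": 0, "dy": 0, "dz": 0, "jaw": 1}
    - {"rx": 0, "ry": 0, "rz": 0, "dx": 0, "dy": 0, "dz": 0, "jaw": 1}
    - {"rx": 0, "ry": 0, "rz": 0, "dx": 0, "dy": 0, "dz": 0, "jaw": 1}
    - {"rx": 0, "ry": 0, "rz": 0, "dx": 0, "dy": 0, "dz": -0.5, "jaw": 1}
    - {"rx": 0, "ry": 0, "rz": 0, "dx": 0, "dy": 0, "dz": -1, "jaw": 1}
    - {"rx": 0, "ry": 0, "rz": 0, "dx": 0, "dy": 0, "dz": -1, "jaw": 1}
    - {"rx": 0, "ry": 0, "rz": 0, "dx": 0, "dy": 0, "dz": -1, "jaw": 1}
    - {"rx": 0, "ry": 0, "rz": 0, "dx": 0, "dy": 0, "dz": -1, "jaw": 1}

```text
clock: 24.75
tcp_pos: [0.6071, 0.0404, 0.1804]
ee_rot: [2.221, 2.221, -0.0]
ft_force: [0.3, -0.1, -0.0]
width: 0.0855
grasp_force: 0.0
```

Call:
jog_arm:
  increments:
    - {"rx": 0, "ry": 0, "rz": 0, "dx": 0.5, "dy": -0.9, "dz": 0, "jaw": 1}
    - {"rx": 0, "ry": 0, "rz": 0, "dx": 0.9, "dy": -0.9, "dz": 0, "jaw": 1}
    - {"rx": 0, "ry": 0, "rz": 0, "dx": 0.9, "dy": -0.9, "dz": 0, "jaw": 1}
    - {"rx": 0, "ry": 0, "rz": 0, "dx": 0.9, "dy": -0.9, "dz": 0, "jaw": 1}
    - {"rx": 0, "ry": 0, "rz": 0, "dx": 0.9, "dy": -0.9, "dz": 0, "jaw": 1}
    - {"rx": 0, "ry": 0, "rz": 0, "dx": 0.9, "dy": 0, "dz": 0, "jaw": 1}
    - {"rx": 0, "ry": 0, "rz": 0, "dx": 0.9, "dy": 0, "dz": 0, "jaw": 1}
    - {"rx": 0, "ry": 0, "rz": 0, "dx": 0, "dy": 0, "dz": 0, "jaw": 1}
    - {"rx": 0, "ry": 0, "rz": 0, "dx": 0, "dy": 0, "dz": 0, "jaw": 1}

```text
clock: 25.65
tcp_pos: [0.4722, 0.2176, 0.1792]
ee_rot: [2.22, 2.223, -0.001]
ft_force: [0.8, -0.3, -0.8]
width: 0.085
grasp_force: 0.0
```

Run:
```python
from h import *
s=ctrl.observe(); print(s["clock"],s["tcp_pos"].round(3)); out=[]
for n in ("top","scene"):
    c=cap(n); im=c["pixels"].copy()
    for X,h in [((.5975,.1215),.062),((.608,.0405),.07),((.619,-.04),.078),((.629,-.1215),.086)]:
        print(n,h,np.round(proj(c,(*X,.017+h)),1))
    P=np.mean([proj(c,(.613,0,.05))],0).astype(int); u,v=max(P[0],110),P[1]
    out.append(cv2.resize(im[v-45:v+45,u-110:u+110],(733,300),interpolation=cv2.INTER_CUBIC)); print("crop origin",u-110,v-45)
cv2.imwrite("pics/end.png",np.vstack(out))
```

```text
25.65 [0.472 0.218 0.179]
top 0.062 [206.3 160.2]
top 0.07 [236.4 152.9]
top 0.078 [266.6 145.3]
top 0.086 [297.4 138.1]
crop origin 141 108
scene 0.062 [296.2 209.7]
scene 0.07 [259.  203.2]
scene 0.078 [222.9 197. ]
scene 0.086 [187.5 190.7]
crop origin 131 169
```

View pics/end.png

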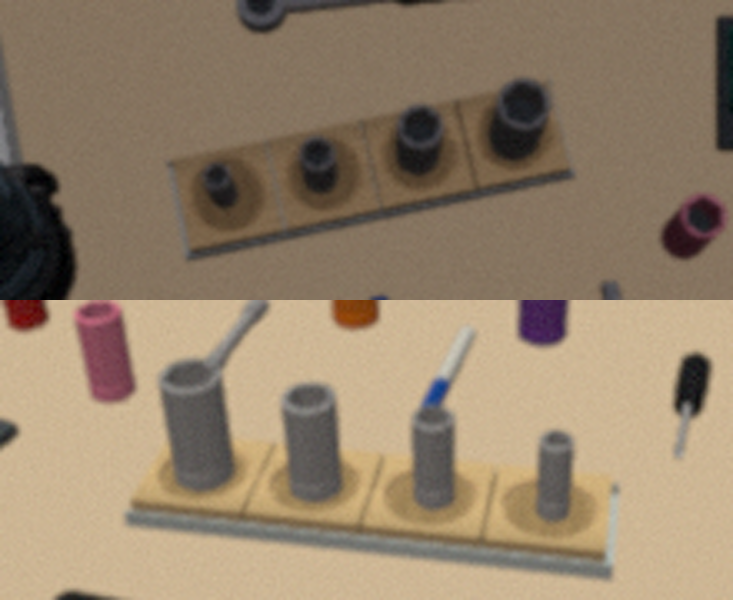

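All four sockets stand upright near the middle of their hollows, largest towards the stand. In the scene crop they are at (200,425), (312,440), (433,455) and (554,475). Handing in.

```bash
python3 -c "
from bench import ctrl
print(ctrl.hand_in())"
```

```text
the job is handed in; nothing more can be done
None
```

The job is handed in at about 26 s of the 96 s allowed, and the final pictures show all four sockets upright near the middle of their hollows: 32 in nest_1 by the stand, then 27, 21 and 16 in nest_4; the hand-in returned no verdict.

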